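# Clamp the sample and hold the contact probe on its marked spot

## Robot

A 7-joint arm with a two-finger parallel gripper is mounted at the origin on a cart in front of the work surface, level with it; the furniture and walls round the work are solid. World frame = base frame: x ahead of the robot, y to its left, z up, the work surface at z = 0. Lengths are in mm, angles in rad, forces in N, time in s.
With the tool pointing down it reaches from about 350 to 900 mm from the base axis. Payload 7.2 kg.
Tool frame: the origin (TCP) lies between the finger pads; the fingertips stand 17 mm ahead of it and the grasp point (between the pads) lies 2 mm behind it (env.tip_reach is the distance from the TCP to the fingertips, in mm); z points along the fingers, y is the line along which they close (so a half turn about z gives the same grasp; the last joint's range is limited). The gripper opens to 85 mm and grips with 20 to 120 N. Pads are 22 mm wide; open, the fingers measure 114 mm over their backs; the gripper's body (76 mm by 85 mm) begins 54 mm behind the grasp point. The pads swing forward as they close: fully open they stand 13 mm farther back than shut.
Start: joints at [1.108, 0.411, -0.013, 1.596, 0.006, 1.134, -0.082], TCP at [240.378, -576.928, 248.297] pointing down, gripper open.
Joint ranges: [-2.95, 2.95], [-0.29, 1.99], [-1.47, 1.44], [0.14, 2.54], [-1.03, 4.17], [0.13, 1.85], [-2.86, 2.86]. Speed limits (rad/s): [2.39, 2.39, 3.01, 3.01, 3.14, 3.14, 3.14].

## Interface

Orientations are given as a rotation vector (axis times angle).
In Python, from cell import env gives the robot as it stands.
- The arm moves only by the shell command python3 jog.py 'ROWS'. ROWS is a JSON object whose key "segments" holds a list of rows, 1 to 10 of them, each of 7 numbers: the finger opening in mm, then dx, dy, dz in a scale on which 1.0 is 500 mm, then a rotation vector rx, ry, rz in parts of the range, where 1.0 means 4 rad; each row shifts and turns the commanded pose from where the row before left it, along the tool's axes as they then stand; what a row does not reach is not made up. A row lasts 1/12 s, in which the tool goes at most 41.7 mm and 0.125 rad, less where a joint would pass 70% of its speed; a pose out of reach is approached as far as the arm can. The fingers move at their own pace and stop on an object; the grip force is fixed at half the most. Time passes only in rows, so rows that do not move let the fingers close. It prints the time, the measured TCP pose, the force, the opening and the grip force at its end. Shift and turn numbers lie between -1 and 1, and a call with a number outside is refused. Input that does not fit is refused with a message, and nothing moves.
- env.observe(): the state, without advancing time (a new reading comes with each control period).
- env.get_image(name): name is "scene" or "side" or "wrist"; returns the picture (480x640x3 uint8, red, green, blue); there is no depth.
- env.get_calibration(name): a dict with "K" (3x3 intrinsics, pixels), "R" (3x3) and "t" (3): a world point X has camera coordinates R X + t; the wrist camera has in their place "T_tool_cam" (4x4, takes a point from camera to tool coordinates, whose origin is the TCP and whose axes are the flange's). Camera axes: x right, y down, z forward; pixel columns grow to the right and rows downward; lengths in mm; the calibration is good to about 2 mm. A picture is of the moment at which its call begins: read the wrist's pose just before it. get_calibration takes no time and is no camera call.
- env.close_job(): hands the job in; it is judged then, once.
The state is a dict: "time_s": time; "joints": joint angles; "dq": joint speeds; "tau": joint torques, N m; "position": TCP position; "tool_rot": TCP orientation; "contact_force": force on the tool from outside, world axes, zero at the start; "moment": the same for the moment, N m; "finger_gap": finger opening in mm; "finger_force": force on a finger pad.
Only numpy, scipy, OpenCV 4.12 (cv2) and the standard library are available. Lean on these libraries where they do the work, as an engineer would, in place of code of your own. Each camera call takes 0.05 s, during which the arm holds its last target. There are 200 camera calls.

## Task

Turn the knurled clamp ring of the inclined sample cell clockwise all the way to its stop, so that the sample disc is clamped. Then lift the contact probe out of its stand and hold its foot on the marked spot in the middle of the disc, square to the disc's sloping face, pressing gently so that the sprung foot is pushed in about half of its 10 mm travel and is never bottomed. Finish while still holding the probe there, and leave the other things on the bench where they are.

Things in the scene. Friction and masses are not known exactly. Their poses are not given: they have to be found in the camera images.
- sample_cell: Cylindrical metal head of the sample cell, 49 mm diameter. Origin: centre of the steel disc's face = the marked spot (black circle 14 mm diameter with a cross), 105 mm above the bench. z points squarely out of the face, 0.28 rad (16 degrees) off vertical, leaning to the cell's front. A 68 mm flange begins 34 mm below the face. The face shows through the ring's 32 mm opening.
- cell_base: Fixed foot of the sample cell: grey plate 90 x 90 x 12 mm with a 40 mm column. Origin: centre of its underside; its -x is the cell's front, within 0.35 rad of pointing along world -x (to the robot's side).
- clamp_ring (a joint): Grey knurled ring (captive screw cap, open middle) round the cell's z axis: 60 mm outer diameter, from 18 mm below to 5 mm above the disc face. Value = rad unscrewed: 0 tight at its stop, starts 0.8 to 1.2, at most 1.6; grows anticlockwise seen from above. It stays where left (0.08 N m friction), never rises. When tight its white line meets the white mark at the flange's front.
- probe: Loose pen-like contact probe, 0.1 to 0.15 kg, upright in its stand. Origin: lower end of its metal nose, on the axis; z runs up the probe. Nose 14 mm diameter, 60 mm long; collar 28 mm diameter at 60 to 66 mm rests on the stand's rim; white round handle 22 mm diameter from 66 to 145 mm (its top), to be gripped.
- probe_tip (a joint): Sprung foot of the probe; value = how far it is pushed in, in m: 0 = fully out, 0.010 = bottomed. Spring about 0.35 N/mm with 0.7 N preload: half travel takes about 2.5 N.
- probe_foot (a point): Centre of the flat underside of the probe's brass foot (9 mm diameter on a 5 mm rod), 18 mm below the probe's origin when fully out.
- probe_stand: Fixed probe stand: round metal foot 80 mm diameter with an upright grey tube 32 mm diameter, rim 90 mm above the bench, bore 17 mm, open downwards to the foot. Origin: centre of its underside. The probe hangs in it with its origin 30 mm above the bench.
- marker_a: Bystander: marker pen with red cap, 135 mm long, lying between the cell and the stand. Leave it.
- spare_stopper: Bystander: small clear glass stopper, 31 mm wide, 33 mm high. Leave it.
- pipette_bulb: Bystander: rubber pipette bulb, 56 mm wide, 78 mm high. Leave it.

How it is judged:
By the outcome, as a careful person would: the job done as asked, in the order asked, and still so for the second after the job is handed in, while the arm keeps its last pose, push and grip.
It also fails if it takes over 54 s, if anything falls off the work surface, if the arm or the gripper's body presses on something with over 40 N, if the wrist force passes 120 N, or if a joint passes its speed limit or range.

## Working session

There is one attempt and no reset: what is moved stays moved. The work goes in short steps, Python scripts to look and compute and a shell command to move; the robot and the scene stay as the last step left them, time stands still between calls to the robot, and variables do not carry over. Pictures are saved under pics/ and viewed, at most 10 in all, crops included, and the job is handed in when it is done.

```bash
ls; mkdir -p pics; python3 - <<'E'
from cell import env
import cv2,numpy as np
np.set_printoptions(precision=3,suppress=True)
s=env.observe();print(s['time_s'],s['position'],s['tool_rot'],s['finger_gap'])
ims=[]
for n in ("scene","side","wrist"):
    im=env.get_image(n);cv2.imwrite(f"pics/{n}0.png",im[:,:,::-1]);c=env.get_calibration(n);print(n,{k:np.array(v) for k,v in c.items()})
E
```

```text
cell.py
jog.py
pics
0.0 [ 240.171 -576.495  247.449] [-3.079 -0.616  0.001] 85.09249239460244
scene {'K': array([[514.095,   0.   , 321.94 ],
       [  0.   , 514.095, 241.578],
       [  0.   ,   0.   ,   1.   ]]), 'R': array([[-0.845, -0.534,  0.019],
       [-0.286,  0.421, -0.861],
       [ 0.452, -0.733, -0.509]]), 't': array([516.503, 219.176, 905.19 ])}
side {'K': array([[553.641,   0.   , 315.299],
       [  0.   , 553.641, 234.969],
       [  0.   ,   0.   ,   1.   ]]), 'R': array([[ 0.995, -0.096, -0.008],
       [-0.057, -0.515, -0.855],
       [ 0.078,  0.852, -0.518]]), 't': array([-561.466,  179.968,  932.451])}
wrist {'K': array([[352.147,   0.   , 316.743],
       [  0.   , 352.147, 241.344],
       [  0.   ,   0.   ,   1.   ]]), 'T_tool_cam': array([[   0.001,   -0.957,   -0.289,   73.832],
       [   1.   ,    0.001,   -0.   ,    0.006],
       [   0.   ,   -0.289,    0.957, -125.627],
       [   0.   ,    0.   ,    0.   ,    1.   ]])}
```

View pics/scene0.png

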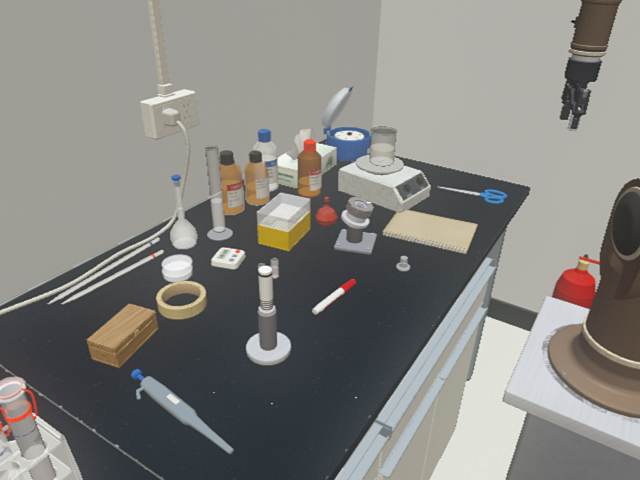

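View pics/side0.png

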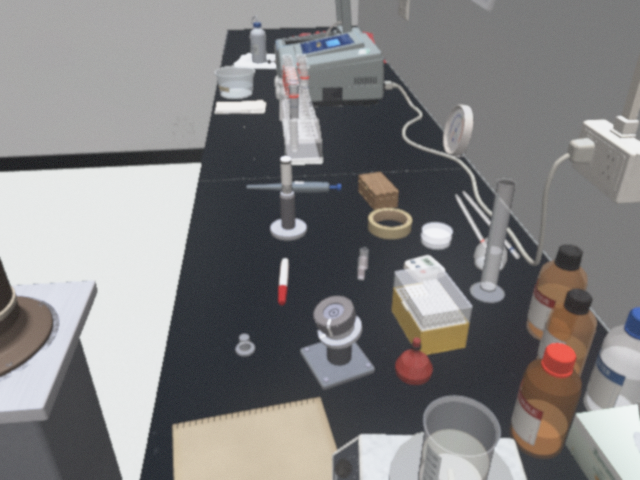

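Scene: ring about (358,208), flange below it, stand and probe at (267,270–350). Side: ring about (334,313), probe top about (286,160), marker between them at (283,280). I'll zoom in on both.

```bash
cat > h.py <<'E'
import numpy as np,cv2
from cell import env
from scipy.spatial.transform import Rotation as Ro
np.set_printoptions(precision=3,suppress=True)
def ray(n,uv):
    c=env.get_calibration(n);R=np.array(c['R']);t=np.array(c['t'])
    d=R.T@np.linalg.inv(c['K'])@[*uv,1]
    return -R.T@t,d/np.linalg.norm(d)
def wray(uv,pos,rv):
    c=env.get_calibration('wrist');T=np.array(c['T_tool_cam']);R=Ro.from_rotvec(rv).as_matrix()
    d=R@T[:3,:3]@np.linalg.inv(c['K'])@[*uv,1]
    return np.array(pos)+R@T[:3,3],d/np.linalg.norm(d)
def meet(*rays):
    A=0;b=0
    for o,d in rays:
        P=np.eye(3)-np.outer(d,d);A=A+P;b=b+P@o
    X=np.linalg.solve(A,b)
    return X,[np.linalg.norm((np.eye(3)-np.outer(d,d))@(X-o)) for o,d in rays]
def onz(r,z): return r[0]+r[1]*(z-r[0][2])/r[1][2]
E
python3 - <<'E'
from h import *
print(meet(ray('scene',(358,208)),ray('side',(334,313))))
print(meet(ray('scene',(265,268)),ray('side',(286,160))))
a=cv2.imread('pics/scene0.png');b=cv2.imread('pics/side0.png')
f=lambda im,x,y,w,h:cv2.resize(im[y:y+h,x:x+w],(400,300),interpolation=cv2.INTER_CUBIC)
# 80x60 crops, x5
o=np.vstack([np.hstack([f(a,320,190,80,60),f(b,300,290,80,60)]),np.hstack([f(a,200,255,133,100),f(b,220,148,133,100)])])
cv2.imwrite('pics/crop1.png',o)
E
```

```text
(array([ 582.593, -108.092,   99.262]), [np.float64(0.24609856091021945), np.float64(0.24609856091042298)])
(array([534.203, 301.101, 174.336]), [np.float64(0.32749610471163454), np.float64(0.3274961047115473)])
```

View pics/crop1.png

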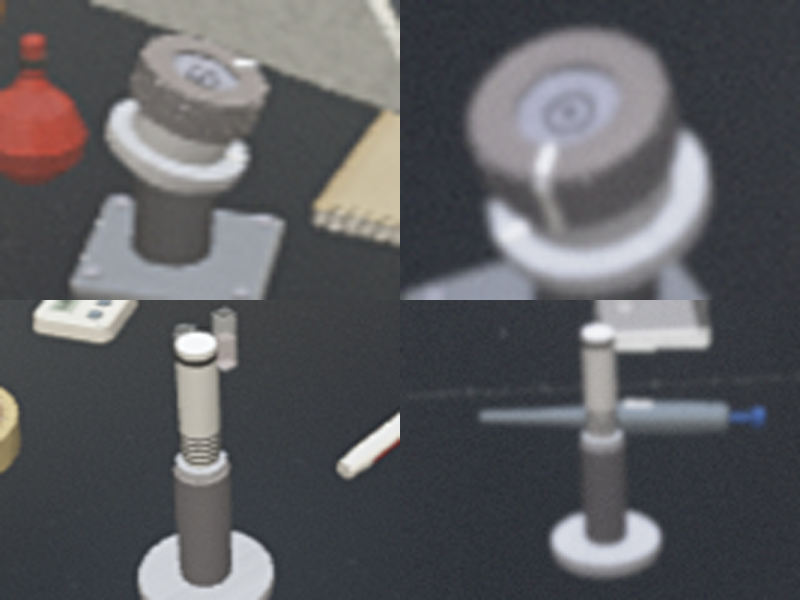

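Units first: shifts go in shares of 500 mm and turns go in shares of 4 rad. So 32.6 mm is 0.0652, -22.7 mm is -0.0454.

```bash
python3 jog.py '{"segments":[[85, 0.0652, -0.0454, 0, 0, 0, 0], [85, 0.0652, -0.0454, 0, 0, 0, 0], [85, 0.0652, -0.0454, 0, 0, 0, 0], [85, 0.0652, -0.0454, 0, 0, 0, 0], [85, 0.0652, -0.0454, 0, 0, 0, 0], [85, 0.0652, -0.0454, 0, 0, 0, 0], [85, 0.0652, -0.0454, 0, 0, 0, 0], [85, 0.0652, -0.0454, 0, 0, 0, 0]]}'; python3 jog.py '{"segments":[[85, 0.0652, -0.0454, 0, 0, 0, 0], [85, 0.0652, -0.0454, 0, 0, 0, 0], [85, 0.0652, -0.0454, 0, 0, 0, 0], [85, 0.0652, -0.0454, 0, 0, 0, 0], [85, 0.0652, -0.0454, 0, 0, 0, 0], [85, 0.0652, -0.0454, 0, 0, 0, 0]]}'; python3 jog.py '{"segments":[[85, 0, 0, 0, 0, 0, -0.0294], [85, 0, 0, 0, 0, 0, -0.0294], [85, 0, 0, 0, 0, 0, -0.0294], [85, 0, 0, 0, 0, 0, -0.0294], [85, 0, 0, 0, 0, 0, -0.0294], [85, 0, 0, 0, 0, 0, -0.0294], [85, 0, 0, 0, 0, 0, -0.0294], [85, 0, 0, 0, 0, 0, -0.0294], [85, 0, 0, 0, 0, 0, -0.0294], [85, 0, 0, 0, 0, 0, -0.0294]]}'
python3 jog.py '{"segments":[[85, 0, 0, 0, 0, 0, 0], [85, 0, 0, 0, 0, 0, 0], [85, 0, 0, 0, 0, 0, 0]]}'
python3 - <<'E'
from h import *
s=env.observe();print(s['time_s'],s['position'],s['tool_rot'],s['joints'],s['contact_force'],s['moment'])
cv2.imwrite('pics/w1.png',env.get_image('wrist')[:,:,::-1])
E
```

```text
time_s: 0.82
position: [411.8, -307.2, 248.3]
tool_rot: [3.08, 0.616, -0.0]
contact_force: [1.3, -0.9, 0.2]
finger_gap: 84.9
finger_force: 0.0
time_s: 1.32
position: [540.0, -106.3, 248.3]
tool_rot: [3.081, 0.616, -0.0]
contact_force: [0.2, 0.6, 0.1]
finger_gap: 85.1
finger_force: 0.0
time_s: 2.15
position: [539.2, -108.1, 248.0]
tool_rot: [-2.216, -2.226, 0.001]
contact_force: [0.1, -0.2, 0.4]
finger_gap: 85.1
finger_force: 0.0
time_s: 2.4
position: [539.3, -108.2, 248.2]
tool_rot: [-2.227, -2.216, 0.0]
contact_force: [-0.5, 0.5, -0.9]
finger_gap: 84.7
finger_force: 0.0
2.4 [ 539.339 -108.164  248.155] [-2.227 -2.216  0.   ] [ 0.508  0.33  -0.502  1.754  0.175  1.103 -0.055] [-0.47   0.463 -0.863] [-0.025 -0.054  0.024]
```

View pics/w1.png

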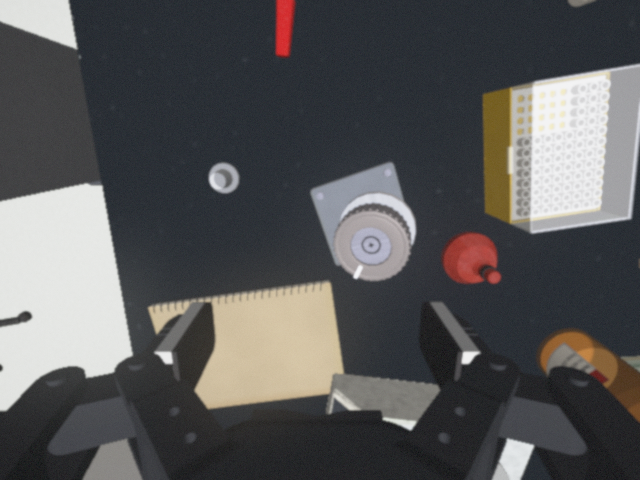

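Wrist: spot at (371,244), ring line from (362,264) to (355,277), plate edges from (311,191) to (392,163) and (333,265), so the cell yaw is about 0.3 rad. Next I'll refine these.

```bash
python3 - <<'E'
from h import *
P,RV=[539.339,-108.164,248.155],[-2.227,-2.216,0.]
g=cv2.imread('pics/w1.png',0)
L=cv2.createLineSegmentDetector().detect(g[150:280,295:410])[0][:,0]
for l in L:
    a=onz(wray(l[:2]+[295,150],P,RV),12);b=onz(wray(l[2:]+[295,150],P,RV),12);d=b-a
    if np.linalg.norm(d)>22: print(l+np.array([295,150,295,150]),np.linalg.norm(d),np.arctan2(d[1],d[0])%(np.pi/2),a[:2],b[:2])
# disc blob: light bluish region within the ring
def ell(f,x0,y0,x1,y1):
    im=cv2.imread(f)[y0:y1,x0:x1].astype(int)
    m=((im[:,:,0]-im[:,:,2])>12).astype(np.uint8)
    m=cv2.morphologyEx(m,cv2.MORPH_CLOSE,np.ones((5,5)))
    c=max(cv2.findContours(m,0,1)[0],key=cv2.contourArea)
    e=cv2.fitEllipse(cv2.convexHull(c));return np.array(e[0])+[x0,y0],e[1],e[2]
for f,b in (('w1',(345,220,398,268)),('scene0',(348,196,376,216)),('side0',(318,298,352,324))):
    print(f,ell(f'pics/{f}.png',*b))
a=cv2.imread('pics/w1.png')[205:295,320:430];cv2.imwrite('pics/c2.png',cv2.resize(a,None,fx=6,fy=6,interpolation=cv2.INTER_CUBIC))
print(meet(wray((371,244),P,RV),ray('scene',(361,204.4)),ray('side',(333.6,312.4))))
for z in (95,100,105): print(onz(wray((371,244),P,RV),z),onz(ray('scene',(361,204.4)),z),onz(ray('side',(333.6,312.4)),z))
E
```

```text
[351.977 206.228 379.536 201.581] 28.869013759122147 0.16632913960653176 [ 576.215 -105.461] [ 604.685 -100.681]
[379.786 202.194 402.546 214.371] 27.715738374880146 1.082708935757279 [ 604.975 -101.324] [ 629.454 -114.321]
[403.162 199.705 395.995 173.365] 28.449630248340828 0.32432695517957955 [629.063 -98.811] [619.997 -71.845]
[313.313 202.621 329.018 247.438] 51.67085413611382 0.3272616009164695 [ 535.968 -101.509] [ 552.578 -150.438]
[389.969 161.1   309.988 188.655] 85.06723921758007 0.3271382517489605 [613.208 -59.666] [532.652 -87.001]
[379.587 191.532 355.404 197.179] 25.380494900606706 0.22869176181383333 [604.241 -90.235] [579.521 -95.988]
[404.232 228.269 389.791 213.968] 22.44143989350841 0.8055302510973394 [ 632.241 -129.385] [ 616.056 -113.839]
[400.168 199.736 379.325 192.011] 23.41615588102597 1.2174054113726296 [625.964 -98.832] [603.995 -90.728]
[355.251 197.764 338.894 213.887] 23.780733225757533 0.7936779559325235 [579.38  -96.596] [ 562.704 -113.55 ]
[349.731 214.666 335.017 232.627] 24.71415460112954 0.9074450229621016 [ 574.083 -114.428] [ 558.865 -133.901]
[336.207 231.694 334.303 251.868] 22.688936788826805 1.4918652013200735 [ 560.119 -132.877] [ 558.33  -155.495]
w1 (array([370.526, 245.636]), (35.08848190307617, 39.70986557006836), 110.21115112304688)
scene0 (array([360.955, 203.5  ]), (2.6017708778381348, 11.626568794250488), 112.49573516845703)
side0 (array([333.014, 310.915]), (13.786471366882324, 20.895639419555664), 69.14031982421875)
(array([ 581.106, -116.847,  106.669]), [np.float64(1.5359371384333123), np.float64(1.7748730212019366), np.float64(0.8837637105842633)])
[ 584.46  -120.986   95.   ] [ 589.426 -136.214   95.   ] [ 583.09  -101.259   95.   ]
[ 583.663 -119.436  100.   ] [ 584.84  -127.177  100.   ] [ 582.284 -107.342  100.   ]
[ 582.866 -117.885  105.   ] [ 580.253 -118.139  105.   ] [ 581.479 -113.425  105.   ]
```

View pics/c2.png

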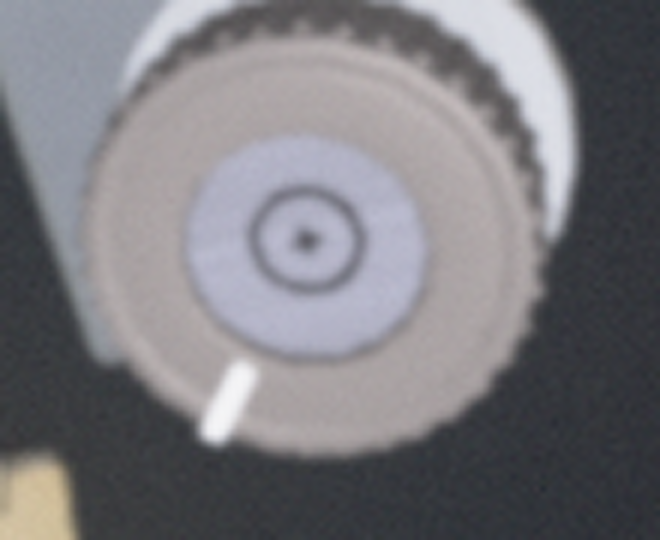

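Crop: spot at (371,245), ring line about 0.8 rad anticlockwise of the cell's front. The yaw is 0.327 and the face centre about (582,-118,105), so I'll plan the grasp along the cell axis.

```bash
cat >> h.py <<'E'
YAW=.327
C=np.array([582.3,-117.5,105.5])
def setn(y=YAW,t=.28): return np.array([-np.sin(t)*np.cos(y),-np.sin(t)*np.sin(y),np.cos(t)])
N=setn()
def go(target,zdir=None):
    """rotvec (tool frame) aligning tool z with zdir, then translation in the turned tool frame"""
    s=env.observe();R=Ro.from_rotvec(s['tool_rot']);rv=np.zeros(3)
    if zdir is not None:
        zl=R.inv().apply(zdir);ax=np.cross([0,0,1],zl);sn=np.linalg.norm(ax);rv=ax/max(sn,1e-9)*np.arctan2(sn,zl[2])
    R2=R*Ro.from_rotvec(rv)
    print('t',s['time_s'],'pos',s['position'],'F',s['contact_force'],'M',s['moment'],'gap',s['finger_gap'],'q',s['joints'])
    print('rotvec',rv,'then move',R2.inv().apply(np.array(target)-s['position']),'in turned frame; x az',np.arctan2(*R2.as_matrix()[[1,0],0]))
E
python3 - <<'E'
from h import *
go(C+90*N,-N)
P,RV=[539.339,-108.164,248.155],[-2.227,-2.216,0.]
# ring line angle in ring top plane
o=C+5*N; fx=np.array([-np.cos(YAW)*np.cos(.28),-np.sin(YAW)*np.cos(.28),-np.sin(.28)])
fy=np.cross(N,fx)
o0,d=wray((320+230/6,205+403/6),P,RV);X=o0+d*((o-o0)@N)/(d@N)-o
print(X@fx,X@fy,np.arctan2(X@fy,X@fx))
E
```

```text
t 2.45 pos [ 539.362 -108.07   248.194] F [ 0.288 -0.123 -0.653] M [-0.009  0.029 -0.039] gap 85.0077653561081 q [ 0.508  0.33  -0.502  1.754  0.175  1.103 -0.055]
rotvec [-0.265  0.091  0.   ] then move [-22.549   4.302  57.538] in turned frame; x az 1.5785236732365882
15.43120619377498 19.920001837931657 0.9116994141675553
```

Scaled: 19.2 mm is 0.0384, -7.5 mm is -0.015, -0.0883 rad is -0.0221.

```bash
python3 jog.py '{"segments":[[85, 0, 0, 0, -0.0221, 0.0076, 0], [85, 0, 0, 0, -0.0221, 0.0076, 0], [85, 0, 0, 0, -0.0221, 0.0076, 0], [85, -0.015, 0.0028, 0.0384, 0, 0, 0], [85, -0.015, 0.0028, 0.0384, 0, 0, 0], [85, -0.015, 0.0028, 0.0384, 0, 0, 0], [85, 0, 0, 0, 0, 0, 0], [85, 0, 0, 0, 0, 0, 0], [85, 0, 0, 0, 0, 0, 0]]}'
python3 - <<'E'
from h import *
go(C-10*N,-N)
s=env.observe()
cv2.imwrite('pics/w2.png',env.get_image('wrist')[:,:,::-1])
print(s['position'],s['tool_rot'])
# predicted pixel of C
c=env.get_calibration('wrist');T=np.array(c['T_tool_cam']);R=Ro.from_rotvec(s['tool_rot'])
def proj(X):
    x=np.linalg.inv(T)@[*R.inv().apply(X-np.array(s['position'])),1];p=c['K']@x[:3];return p[:2]/p[2]
print('pred C',proj(C), 'axis pt',proj(C-34*N))
E
```

```text
time_s: 3.2
position: [559.0, -124.7, 192.8]
tool_rot: [2.119, 2.116, 0.38]
contact_force: [0.1, -0.4, 0.4]
finger_gap: 85.0
finger_force: 0.0
t 3.2 pos [ 559.022 -124.717  192.806] F [ 0.052 -0.357  0.409] M [-0.119  0.217 -0.009] gap 84.96931149489396 q [ 0.659  0.32  -0.53   1.954  0.043  0.662  0.14 ]
rotvec [ 0.    -0.001  0.   ] then move [ -0.838  -0.468 100.639] in turned frame; x az 1.581383948098214
[ 559.022 -124.717  192.806] [2.119 2.116 0.38 ]
pred C [315.666 255.37 ] axis pt [315.825 240.45 ]
```

View pics/w2.png

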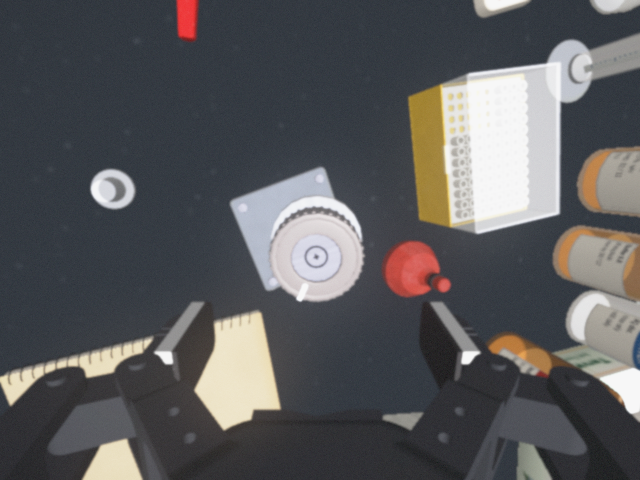

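Spot seen at (316.5,256.5) against a predicted (315.7,255.4), so the pose is good. Descending with that small correction.

Scaled: 20 mm is 0.04, 15 mm is 0.03.

```bash
python3 jog.py '{"segments":[[85, -0.001, 0, 0.04, 0, 0, 0], [85, -0.001, 0, 0.04, 0, 0, 0], [85, -0.0008, 0, 0.04, 0, 0, 0], [85, 0, 0, 0.03, 0, 0, 0], [85, 0, 0, 0.03, 0, 0, 0], [85, 0, 0, 0.0212, 0, 0, 0], [85, 0, 0, 0, 0, 0, 0]]}'; python3 jog.py '{"segments":[[62, 0, 0, 0, 0, 0, 0], [62, 0, 0, 0, 0, 0, 0], [62, 0, 0, 0, 0, 0, 0], [62, 0, 0, 0, 0, 0, 0]]}'; python3 jog.py '{"segments":[[50, 0, 0, 0, 0, 0, 0], [50, 0, 0, 0, 0, 0, 0], [50, 0, 0, 0, 0, 0, 0], [50, 0, 0, 0, 0, 0, 0]]}'; python3 - <<'E'
from h import *
go(C-10*N,-N)
E
```

```text
time_s: 3.83
position: [584.9, -116.9, 94.2]
tool_rot: [2.119, 2.118, 0.379]
contact_force: [-0.3, 0.3, -0.5]
finger_gap: 85.1
finger_force: 0.0
time_s: 4.17
position: [585.5, -118.1, 96.2]
tool_rot: [2.118, 2.115, 0.38]
contact_force: [0.2, 0.1, -0.8]
finger_gap: 61.9
finger_force: 0.0
time_s: 4.5
position: [584.8, -118.1, 96.5]
tool_rot: [2.118, 2.116, 0.378]
contact_force: [-6.5, -0.1, 13.4]
finger_gap: 56.8
finger_force: 60.7
t 4.5 pos [ 584.837 -118.116   96.505] F [-6.479 -0.094 13.365] M [0.046 1.186 0.157] gap 56.78356121939692 q [ 0.546  0.485 -0.446  1.985  0.156  0.468  0.04 ]
rotvec [ 0.  0. -0.] then move [ 1.442 -0.103  0.746] in turned frame; x az 1.5816046382626945
```

Scaled: 0.1 rad is 0.025.

```bash
python3 jog.py '{"segments":[[50, 0, 0, 0, 0, 0, 0.025], [50, 0, 0, 0, 0, 0, 0.025], [50, 0, 0, 0, 0, 0, 0.025], [50, 0, 0, 0, 0, 0, 0.025], [50, 0, 0, 0, 0, 0, 0.025], [50, 0, 0, 0, 0, 0, 0.025], [50, 0, 0, 0, 0, 0, 0.025]]}'; cat > m.py <<'E'
from h import *
s=env.observe();R=Ro.from_rotvec(s['tool_rot'])
print(s['time_s'],'Mz about n',N@s['moment'],'F',s['contact_force'],'|F|',np.linalg.norm(s['contact_force']),'x az',np.arctan2(*R.as_matrix()[[1,0],0]),'tilt err',np.degrees(np.arccos(-R.as_matrix()[:,2]@N)),'q7',s['joints'][6],'gap',s['finger_gap'])
E
python3 m.py; python3 jog.py '{"segments":[[50, 0, 0, 0, 0, 0, 0.0125], [50, 0, 0, 0, 0, 0, 0.0125]]}' >/dev/null; python3 m.py;  python3 jog.py '{"segments":[[50, 0, 0, 0, 0, 0, 0.0125], [50, 0, 0, 0, 0, 0, 0.0075]]}' >/dev/null; python3 m.py;python3 jog.py '{"segments":[[50, 0, 0, 0, 0, 0, 0.0075], [50, 0, 0, 0, 0, 0, 0]]}' >/dev/null; python3 m.py
```

```text
time_s: 5.08
position: [584.6, -118.0, 96.5]
tool_rot: [2.799, 1.292, 0.432]
contact_force: [-8.0, -1.1, 11.3]
finger_gap: 57.1
finger_force: 60.8
5.0833 Mz about n 0.13056916078635808 F [-8.045 -1.148 11.336] |F| 13.947866474054937 x az 0.8824638584559881 tilt err 0.017104164343936842 q7 -0.4884988227379106 gap 57.06612827613457
5.25 Mz about n 0.044845637947846385 F [-7.511  0.466 10.474] |F| 12.897760651472334 x az 0.7825416216976211 tilt err 0.02138074954386963 q7 -0.5620833394428532 gap 56.9960195370735
5.4167 Mz about n 0.9335665762119155 F [-8.915 -0.412 11.587] |F| 14.625194214965088 x az 0.7011147577569868 tilt err 0.021816404608210976 q7 -0.6218714382736988 gap 56.82195411652246
5.5833 Mz about n 0.9442689047756857 F [-5.338  0.296 10.561] |F| 11.836943154686214 x az 0.6741865610966616 tilt err 0.030905395814520596 q7 -0.6427081063639645 gap 56.75145988343798
```

Scaled: 0.05 rad is 0.0125.

```bash
python3 jog.py '{"segments":[[50, 0, 0, 0, 0, 0, 0.0125], [50, 0, 0, 0, 0, 0, 0.0125], [50, 0, 0, 0, 0, 0, 0]]}' >/dev/null; python3 m.py; python3 jog.py '{"segments":[[85, 0, 0, 0, 0, 0, 0], [85, 0, 0, 0, 0, 0, 0], [85, 0, 0, 0, 0, 0, 0], [85, 0, 0, 0, 0, 0, 0]]}'; python3 m.py;python3 jog.py '{"segments":[[85, 0, 0, -0.03, 0, 0, 0], [85, 0, 0, -0.05, 0, 0, 0], [85, 0, 0, -0.06, 0, 0, 0], [85, 0, 0, -0.06, 0, 0, 0], [85, 0, 0, 0, 0, 0, 0], [85, 0, 0, 0, 0, 0, 0]]}'; python3 - <<'E'
from h import *
go(C+90*N,-N)
a=env.get_image('wrist')[:,:,::-1];b=env.get_image('side')[:,:,::-1];c=env.get_image('scene')[:,:,::-1]
cv2.imwrite('pics/w3.png',a)
f=lambda im,x,y,w,h:cv2.resize(im[y:y+h,x:x+w],(400,300),interpolation=cv2.INTER_CUBIC)
cv2.imwrite('pics/c3.png',np.vstack([np.hstack([f(a,240,180,160,120),f(b,300,290,80,60)]),np.hstack([f(c,320,190,80,60),f(a,0,0,640,480)])]))
E
```

```text
5.8333 Mz about n 1.7623343119234178 F [0.881 3.151 7.93 ] |F| 8.578530550849601 x az 0.5735433787020398 tilt err 0.22579258633732208 q7 -0.7179217849254859 gap 56.605153472180774
time_s: 6.17
position: [584.6, -118.3, 94.9]
tool_rot: [-2.977, -0.854, -0.435]
contact_force: [0.4, 0.5, 0.1]
finger_gap: 85.0
finger_force: 0.0
6.1667 Mz about n -0.038405543346401554 F [0.373 0.525 0.117] |F| 0.6544191949909808 x az 0.5674703096464073 tilt err 0.05702490547866015 q7 -0.7185306936617359 gap 85.02488226048978
time_s: 6.67
position: [559.5, -127.6, 193.0]
tool_rot: [-2.979, -0.854, -0.44]
contact_force: [0.8, 0.0, -0.3]
finger_gap: 84.8
finger_force: 0.0
t 6.6667 pos [ 559.459 -127.636  193.024] F [ 0.841  0.025 -0.334] M [-0.037  0.314 -0.011] gap 84.80156302884885 q [ 0.385  0.28  -0.192  1.971 -0.145  0.655 -0.701]
rotvec [ 0.002 -0.002  0.   ] then move [ 0.257 -2.264  0.993] in turned frame; x az 0.5679033802246083
```

View pics/c3.png

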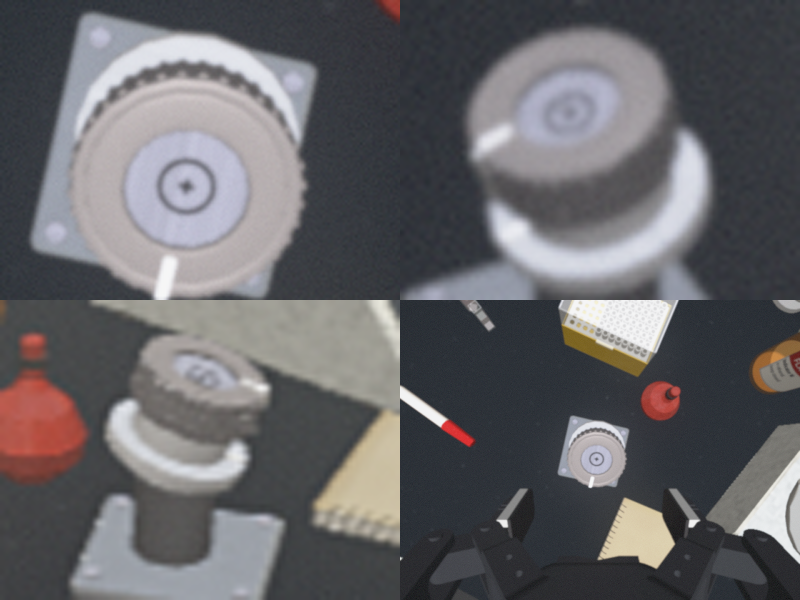

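```bash
python3 - <<'E'
from h import *
fx=np.array([-np.cos(YAW)*np.cos(.28),-np.sin(YAW)*np.cos(.28),-np.sin(.28)]);fy=np.cross(N,fx)
def ang(r,h,C=C):
    o=C+h*N;o0,d=r;X=o0+d*((o-o0)@N)/(d@N)-o;return X@fx,X@fy,np.arctan2(X@fy,X@fx)
s=env.observe()
wr=lambda u,v:wray((240+u/2.5,180+v/2.5),s['position'],s['tool_rot'])
print('line wrist',ang(wr(170,260),5),ang(wr(166,275),5),ang(wr(162,295),5))
print('spot',ang(wr(187,186),0), onz(wr(187,186),105.5))
sd=lambda u,v:ray('side',(300+(u-400)/5,290+v/5)); sc=lambda u,v:ray('scene',(320+u/5,190+(v-300)/5))
print('line side',ang(sd(510,131),5),ang(sd(480,150),5),'mark',ang(sd(515,232),-34))
print('line scene',ang(sc(255,386),5),'mark',ang(sc(238,456),-34))
print('spot side',ang(sd(569,112),0),'scene',ang(sc(205,377),0))
E
```

```text
line wrist (np.float64(20.091538054201234), np.float64(-0.6268282308378134), np.float64(-0.03118850197659101)) (np.float64(24.43377368969463), np.float64(-0.6904054115631437), np.float64(-0.02824867601502419)) (np.float64(30.216208544918768), np.float64(-0.4383297150909472), np.float64(-0.014505425834814093))
spot (np.float64(1.177534520902657), np.float64(-0.6340871322000255), np.float64(-0.4939611734985805)) [ 581.031 -117.238  105.5  ]
line side (np.float64(18.342066184350344), np.float64(-3.1339272993422957), np.float64(-0.16922598142418735)) (np.float64(28.953134272465302), np.float64(-2.1721115638150064), np.float64(-0.07488136483065035)) mark (np.float64(27.808858288371294), np.float64(-3.3381475357555064), np.float64(-0.11946737205996434))
line scene (np.float64(26.14753260539629), np.float64(-4.270298165999593), np.float64(-0.1618863514964529)) mark (np.float64(31.318399938497258), np.float64(-1.991459830823672), np.float64(-0.06350203889605492))
spot side (np.float64(-0.47772396134836614), np.float64(-3.3023053164477876), np.float64(-1.7144634337471403)) scene (np.float64(3.05562038593812), np.float64(-4.523155862214005), np.float64(-0.9766685409824893))
```

The line meets the mark (residual about 0.01 rad) and the torque rose to 1.8 N m at the stop, so the ring is tight. On to the probe.

```bash
python3 - <<'E'
from h import *
go([534,200,285],[0,0,-1])
s=env.observe();R=Ro.from_rotvec(s['tool_rot'])
import numpy as np
go([534,200,285],[0,0,-1])
E
```

```text
t 6.8167 pos [ 558.325 -126.569  190.056] F [ 0.131 -0.328 -0.245] M [-0.089  0.274 -0.001] gap 84.86206973336697 q [ 0.384  0.284 -0.192  1.972 -0.145  0.655 -0.701]
rotvec [ 0.062 -0.271  0.   ] then move [ 152.716 -289.684  -94.944] in turned frame; x az 0.5595059589133874
t 6.8167 pos [ 558.325 -126.569  190.056] F [ 0.131 -0.328 -0.245] M [-0.089  0.274 -0.001] gap 84.86206973336697 q [ 0.384  0.284 -0.192  1.972 -0.145  0.655 -0.701]
rotvec [ 0.062 -0.271  0.   ] then move [ 152.716 -289.684  -94.944] in turned frame; x az 0.5595059589133874
```

Scaled: -35 mm is -0.07, -30 mm is -0.06, -0.0903 rad is -0.0226.

```bash
python3 jog.py '{"segments":[[85, 0, 0, 0, 0.0052, -0.0226, 0], [85, 0, 0, 0, 0.0052, -0.0226, 0], [85, 0, 0, 0, 0.0052, -0.0226, 0], [85, 0, 0, -0.06, 0, 0, 0], [85, 0, 0, -0.07, 0, 0, 0], [85, 0, 0, -0.06, 0, 0, 0]]}' >/dev/null; python3 jog.py '{"segments":[[85, 0.0306, -0.058, 0, 0, 0, 0], [85, 0.0306, -0.058, 0, 0, 0, 0], [85, 0.0306, -0.058, 0, 0, 0, 0], [85, 0.0306, -0.058, 0, 0, 0, 0], [85, 0.0306, -0.058, 0, 0, 0, 0], [85, 0.0306, -0.058, 0, 0, 0, 0], [85, 0.0306, -0.058, 0, 0, 0, 0], [85, 0.0306, -0.058, 0, 0, 0, 0], [85, 0.0306, -0.058, 0, 0, 0, 0], [85, 0.0306, -0.058, 0, 0, 0, 0]]}'>/dev/null; python3 jog.py '{"segments":[[85, 0, 0, 0, 0, 0, -0.0313], [85, 0, 0, 0, 0, 0, -0.0313], [85, 0, 0, 0, 0, 0, -0.0313], [85, 0, 0, 0, 0, 0, -0.0313], [85, 0, 0, 0, 0, 0, -0.0313], [85, 0, 0, 0, 0, 0, -0.0313], [85, 0, 0, 0, 0, 0, -0.0313], [85, 0, 0, 0, 0, 0, -0.0313], [85, 0, 0, 0, 0, 0, 0], [85, 0, 0, 0, 0, 0, 0]]}'
python3 - <<'E'
from h import *
import json
s=env.observe();print(s['position'],s['tool_rot'],s['joints'])
cv2.imwrite('pics/w4.png',env.get_image('wrist')[:,:,::-1])
json.dump([list(s['position']),list(s['tool_rot'])],open('w4.json','w'))
go([533,260,285],[0,0,-1])
E
```

```text
time_s: 8.98
position: [534.2, 200.3, 284.6]
tool_rot: [2.238, 2.204, -0.001]
contact_force: [-0.6, -0.3, -0.1]
finger_gap: 85.2
finger_force: 0.0
[534.193 200.28  284.623] [ 2.238  2.204 -0.001] [-0.095  0.327 -0.448  1.66   0.151  1.189 -0.594]
t 9.0333 pos [534.268 200.286 284.942] F [ 0.889 -0.6    0.061] M [-0.043  0.039 -0.059] gap 85.18457720539054 q [-0.095  0.326 -0.448  1.66   0.151  1.189 -0.595]
rotvec [ 0.001  0.001 -0.   ] then move [59.687 -2.2   -0.058] in turned frame; x az 1.5551758089464383
```

View pics/w4.png

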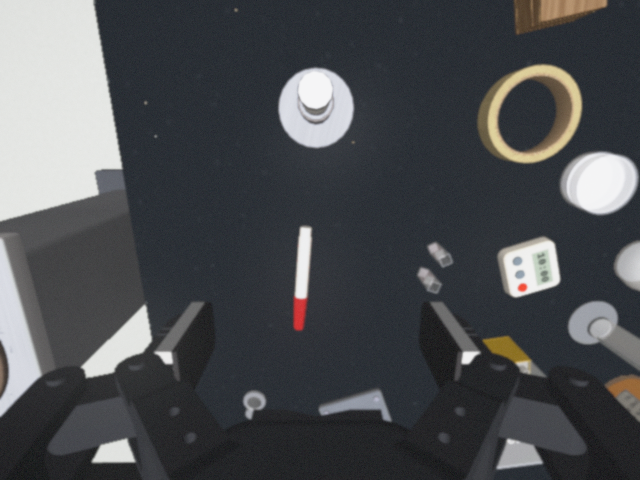

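Wrist: probe top at (316,89), stand foot centre at (316,107). Taking a second view for triangulation.

Scaled: 30 mm is 0.06, 20 mm is 0.04.

```bash
python3 jog.py '{"segments":[[85, 0.06, -0.002, 0, 0, 0, 0], [85, 0.06, -0.002, 0, 0, 0, 0], [85, 0.04, 0, 0, 0, 0, 0], [85, 0, 0, 0, 0, 0, 0], [85, 0, 0, 0, 0, 0, 0]]}'
python3 - <<'E'
from h import *
import json
s=env.observe();P2,R2=s['position'],s['tool_rot'];cv2.imwrite('pics/w5.png',env.get_image('wrist')[:,:,::-1])
P1,R1=json.load(open('w4.json'))
def top(f,P,R,thr):
    g=cv2.imread(f,0)[:300,200:430]
    m=(g>thr).astype(np.uint8);n,l,st,c=cv2.connectedComponentsWithStats(m)
    for i in range(1,n):
        if st[i,4]>150: print(f,thr,st[i]+[200,0,0,0,0],c[i]+[200,0])
for thr in (215,230,240):
    top('pics/w4.png',P1,R1,thr);top('pics/w5.png',P2,R2,thr)
E
```

```text
time_s: 9.45
position: [532.7, 281.7, 285.3]
tool_rot: [2.233, 2.208, 0.001]
contact_force: [-0.6, 0.0, 0.1]
finger_gap: 85.2
finger_force: 0.0
pics/w4.png 215 [ 281   70   71   75 3068] [315.839 104.916]
pics/w4.png 215 [296 228  14  70 676] [302.812 262.521]
pics/w5.png 215 [319 152  33  60 853] [337.238 176.944]
pics/w5.png 215 [286 154  23  58 586] [295.121 179.285]
pics/w5.png 215 [304 203  31  30 700] [318.947 217.52 ]
pics/w4.png 230 [299  71  33  37 929] [314.9    89.196]
pics/w4.png 230 [297 229  12  68 561] [302.724 262.601]
pics/w5.png 230 [305 204  29  29 657] [318.983 217.629]
pics/w4.png 240 [300  72  31  35 856] [314.893  89.28 ]
pics/w5.png 240 [305 204  29  28 602] [318.983 217.623]
```

```bash
python3 - <<'E'
from h import *
import json
s=env.observe();P2,R2=s['position'],s['tool_rot'];P1,R1=json.load(open('w4.json'))
r2=wray((319,217.6),P2,R2)
for v in (85,87,89): print(v,meet(wray((314.9,v),P1,R1),r2))
print('z175',onz(r2,175),onz(wray((314.9,87),P1,R1),175))
# stand foot centre (dark background, grey foot)
for f,P,R in (('pics/w4.png',P1,R1),('pics/w5.png',P2,R2)):
    g=cv2.imread(f,0);m=(g>110).astype(np.uint8)
    n,l,st,c=cv2.connectedComponentsWithStats(m[:,230:420])
    i=l[107 if 'w4' in f else 217,86];k=max(cv2.findContours((l==i).astype(np.uint8),0,1)[0],key=cv2.contourArea)
    e=cv2.fitEllipse(cv2.convexHull(k));u=np.array(e[0])+[230,0];print(f,e,onz(wray(u,P,R),8))
go([532,300,130.],[0,0,-1])
a=cv2.imread('pics/w5.png')[120:320,220:420];cv2.imwrite('pics/c5.png',cv2.resize(a,None,fx=3,fy=3,interpolation=cv2.INTER_CUBIC))
E
```

```text
85 (array([535.057, 302.114, 185.604]), [np.float64(0.27910357099303934), np.float64(0.279103570992947)])
87 (array([535.05 , 301.402, 182.52 ]), [np.float64(0.3009861031566962), np.float64(0.30098610315652663)])
89 (array([535.044, 300.668, 179.342]), [np.float64(0.32354712518561146), np.float64(0.3235471251855772)])
z175 [535.389 299.674 175.   ] [534.721 302.299 175.   ]
pics/w4.png ((85.64470672607422, 107.39965057373047), (75.56499481201172, 80.29444122314453), 0.3305172324180603) [534.573 302.25    8.   ]
pics/w5.png ((88.07174682617188, 189.3236083984375), (70.12837982177734, 84.86901092529297), 178.24537658691406) [535.475 294.292   8.   ]
t 9.5 pos [533.195 280.296 285.38 ] F [-0.007 -0.979 -0.866] M [-0.034  0.005 -0.004] gap 85.09671679027142 q [-0.221  0.385 -0.466  1.582  0.183  1.217 -0.734]
rotvec [ 0.002  0.001 -0.   ] then move [ 19.687  -1.444 155.38 ] in turned frame; x az 1.5581470313803538
```

View pics/c5.png

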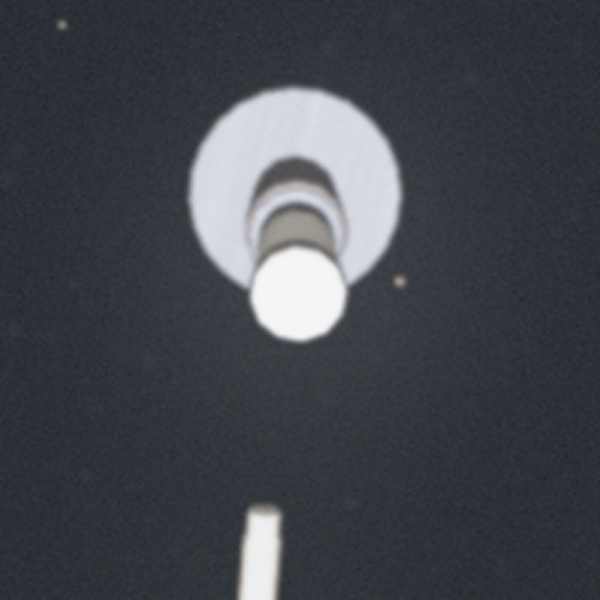

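Crop: probe top is a clean circle centred at (319,217.6), on its axis at about (535,301). Descending to grip with the TCP at z ≈ 132.

Scaled: 35 mm is 0.07, 20.7 mm is 0.0414.

```bash
python3 jog.py '{"segments":[[85, 0.0414, 0.003, 0, 0, 0, 0], [85, 0, 0, 0, 0, 0, 0], [85, 0, 0, 0.07, 0, 0, 0], [85, 0, 0, 0.07, 0, 0, 0], [85, 0, 0, 0.07, 0, 0, 0], [85, 0, 0, 0.06, 0, 0, 0], [85, 0, 0, 0.0368, 0, 0, 0], [85, 0, 0, 0, 0, 0, 0], [85, 0, 0, 0, 0, 0, 0]]}'; python3 jog.py '{"segments":[[30, 0, 0, 0, 0, 0, 0], [30, 0, 0, 0, 0, 0, 0], [30, 0, 0, 0, 0, 0, 0], [30, 0, 0, 0, 0, 0, 0], [30, 0, 0, 0, 0, 0, 0], [15, 0, 0, 0, 0, 0, 0], [15, 0, 0, 0, 0, 0, 0], [15, 0, 0, 0, 0, 0, 0], [15, 0, 0, 0, 0, 0, 0]]}'; python3 - <<'E'
from h import *
go([535,301,232],[0,0,-1])
cv2.imwrite('pics/w6.png',env.get_image('wrist')[:,:,::-1])
E
```

```text
time_s: 10.25
position: [535.4, 299.5, 132.1]
tool_rot: [2.235, 2.205, -0.001]
contact_force: [0.3, 0.4, 0.2]
finger_gap: 85.2
finger_force: 0.0
time_s: 11.0
position: [535.6, 301.1, 133.3]
tool_rot: [2.232, 2.207, 0.003]
contact_force: [-2.3, -1.0, 5.1]
finger_gap: 20.8
finger_force: 58.4
t 11.0 pos [535.64  301.109 133.261] F [-2.271 -0.962  5.093] M [-0.204  0.324  0.066] gap 20.791776087201992 q [-0.281  0.548 -0.432  1.718  0.278  0.934 -0.835]
rotvec [ 0.003  0.    -0.   ] then move [ -0.116  -0.639 -98.739] in turned frame; x az 1.559603887196051
```

Scaled: -25 mm is -0.05, -20 mm is -0.04.

```bash
python3 jog.py '{"segments":[[15, 0, 0, -0.02, 0, 0, 0], [15, 0, 0, -0.04, 0, 0, 0], [15, 0, 0, -0.04, 0, 0, 0], [15, 0, 0, -0.05, 0, 0, 0], [15, 0, 0, -0.05, 0, 0, 0], [15, 0, 0, -0.05, 0, 0, 0], [15, 0, 0, -0.05, 0, 0, 0], [15, 0, 0, 0, 0, 0, 0], [15, 0, 0, 0, 0, 0, 0]]}'; python3 - <<'E'
from h import *
go(C+170*N,-N)
s=env.observe()
import json;json.dump([list(s['position']),list(s['tool_rot'])],open('lift.json','w'))
R=Ro.from_rotvec(s['tool_rot'])
f=lambda im,x,y,w,h:cv2.resize(im[y:y+h,x:x+w],(400,600),interpolation=cv2.INTER_CUBIC)
def pr(n,X):
    c=env.get_calibration(n);p=np.array(c['K'])@(np.array(c['R'])@X+c['t']);return p[:2]/p[2]
O=np.array(s['position'])+R.apply([0,0,102.5]);F=np.array(s['position'])+R.apply([0,0,120.5])
o=[]
for n in ('scene','side'):
    im=env.get_image(n)[:,:,::-1];cv2.imwrite(f'pics/{n}7.png',im)
    p=pr(n,F);print(n,'origin',pr(n,O),'foot',p);x,y=int(p[0])-33,int(p[1])-80;print(x,y)
    o.append(f(im,x,y,67,100))
cv2.imwrite('pics/c7.png',np.hstack(o))
E
```

```text
time_s: 11.8
position: [535.5, 301.5, 284.4]
tool_rot: [2.232, 2.207, 0.007]
contact_force: [0.0, 0.7, -2.2]
finger_gap: 20.6
finger_force: 58.8
t 11.8 pos [535.475 301.509 284.4  ] F [ 0.002  0.744 -2.179] M [ 0.003 -0.024  0.002] gap 20.58556527267149 q [-0.252  0.406 -0.47   1.556  0.194  1.221 -0.766]
rotvec [-0.259  0.092  0.   ] then move [-433.698    8.112  -23.006] in turned frame; x az 1.5720126650010442
scene origin [263.917 264.028] foot [264.284 273.222]
231 193
side origin [286.856 156.353] foot [287.204 164.424]
254 84
```

View pics/c7.png

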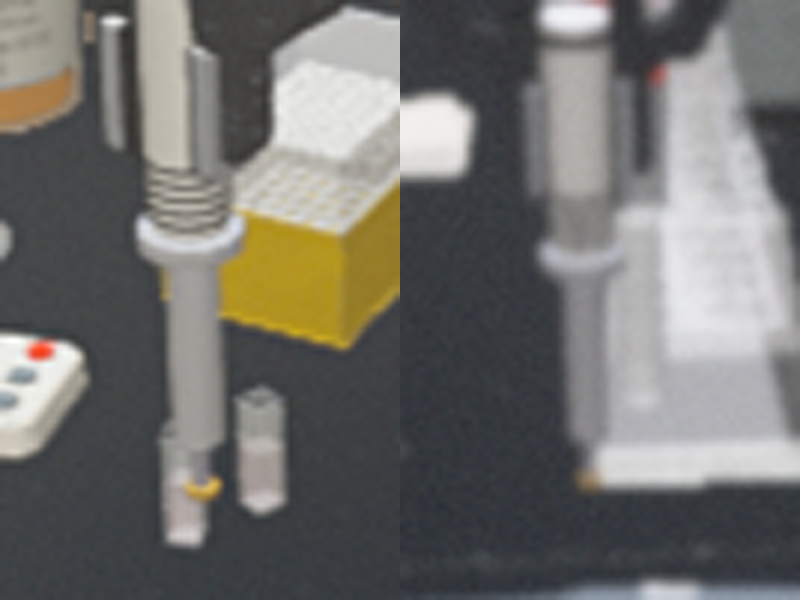

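```bash
python3 - <<'E'
from h import *
import json
P,RV=json.load(open('lift.json'));R=Ro.from_rotvec(RV)
k=67/400
S=lambda u,v:ray('scene',(231+u*k,193+v/6)); D=lambda u,v:ray('side',(254+(u-400)*k,84+v/6))
for nm,a,b in (('cap-handle lower',(176,130),(579,170)),('collar centre',(191,238),(580,252)),('nose end',(199,445),(589,440)),('foot',(204,488),(588,480))):
    X,e=meet(S(*a),D(*b));print(nm,X,np.round(e,2),'tool frame',R.inv().apply(X-P))
E
```

```text
cap-handle lower [534.192 306.028 274.09 ] [0.58 0.58] tool frame [ 4.494 -1.386 10.308]
collar centre [532.187 306.333 244.67 ] [1.12 1.12] tool frame [ 4.749 -3.545 39.717]
nose end [533.368 304.419 178.5  ] [0.24 0.24] tool frame [  2.785  -2.681 105.891]
foot [532.665 303.653 164.142] [0.02 0.02] tool frame [  1.997  -3.448 120.245]
```

Units first: shifts go in shares of 500 mm and turns go in shares of 4 rad. So -35 mm is -0.07, -20 mm is -0.04, -0.0863 rad is -0.0216.

```bash
python3 jog.py '{"segments":[[15, 0, 0, 0, -0.0216, 0.0077, 0], [15, 0, 0, 0, -0.0216, 0.0077, 0], [15, 0, 0, 0, -0.0216, 0.0077, 0], [15, -0.04, 0.0014, -0.004, 0, 0, 0], [15, -0.07, 0.0014, -0.004, 0, 0, 0], [15, -0.07, 0.0014, -0.004, 0, 0, 0], [15, -0.07, 0.0014, -0.004, 0, 0, 0], [15, -0.07, 0.0014, -0.004, 0, 0, 0]]}' >/dev/null; python3 jog.py '{"segments":[[15, -0.07, 0.0014, -0.004, 0, 0, 0], [15, -0.07, 0.0014, -0.004, 0, 0, 0], [15, -0.07, 0.0014, -0.004, 0, 0, 0], [15, -0.07, 0.0014, -0.004, 0, 0, 0], [15, -0.07, 0.0014, -0.004, 0, 0, 0], [15, -0.07, 0.001, -0.004, 0, 0, 0], [15, -0.07, 0.001, -0.002, 0, 0, 0], [15, -0.0574, 0, 0, 0, 0, 0], [15, 0, 0, 0, 0, 0, 0], [15, 0, 0, 0, 0, 0, 0]]}'; python3 - <<'E'
from h import *
go(C+170*N,-N)
E
```

```text
time_s: 13.4
position: [536.1, -135.0, 265.8]
tool_rot: [2.137, 2.105, 0.373]
contact_force: [-0.9, 0.7, -0.1]
finger_gap: 20.6
finger_force: 59.0
t 13.4 pos [ 536.087 -134.963  265.754] F [-0.86   0.661 -0.08 ] M [-0.026  0.345  0.026] gap 20.58358786973256 q [ 0.465  0.172 -0.244  1.917 -0.139  0.828  0.296]
rotvec [-0.006  0.002  0.   ] then move [ 2.657  2.411 -2.342] in turned frame; x az 1.5678640068521856
```

Scaled: 15 mm is 0.03, 2.7 mm is 0.0054, -0.006 rad is -0.0015.

```bash
python3 jog.py '{"segments":[[15, 0.0054, 0.0048, 0, -0.0015, 0.0005, 0], [15, 0, 0, 0.03, 0, 0, 0], [15, 0, 0, 0.0254, 0, 0, 0], [15, 0, 0, 0, 0, 0, 0], [15, 0, 0, 0, 0, 0, 0]]}'; python3 - <<'E'
from h import *
import json
s=env.observe();json.dump([list(s['position']),list(s['tool_rot'])],open('hov.json','w'))
go(C+130*N,-N)
f=lambda im,x,y,w,h:cv2.resize(im[y:y+h,x:x+w],(400,300),interpolation=cv2.INTER_CUBIC)
a,b,c=[env.get_image(n)[:,:,::-1] for n in ('wrist','side','scene')]
for n,i in zip(('w8','side8','scene8'),(a,b,c)): cv2.imwrite(f'pics/{n}.png',i)
cv2.imwrite('pics/c8.png',np.vstack([np.hstack([f(a,216,150,200,150),f(b,294,270,80,60)]),np.hstack([f(c,320,165,80,60),f(b,294,225,80,60)])]))
E
```

```text
time_s: 13.82
position: [546.6, -126.0, 241.3]
tool_rot: [2.127, 2.109, 0.383]
contact_force: [0.8, -0.3, -1.0]
finger_gap: 20.6
finger_force: 59.0
t 13.8167 pos [ 546.603 -126.037  241.26 ] F [ 0.773 -0.328 -0.95 ] M [-0.093  0.34  -0.001] gap 20.567015644875053 q [ 0.447  0.208 -0.252  1.938 -0.134  0.763  0.284]
rotvec [ 0.001 -0.002  0.   ] then move [-3.981 -1.146 10.573] in turned frame; x az 1.5741612053393348
```

View pics/c8.png

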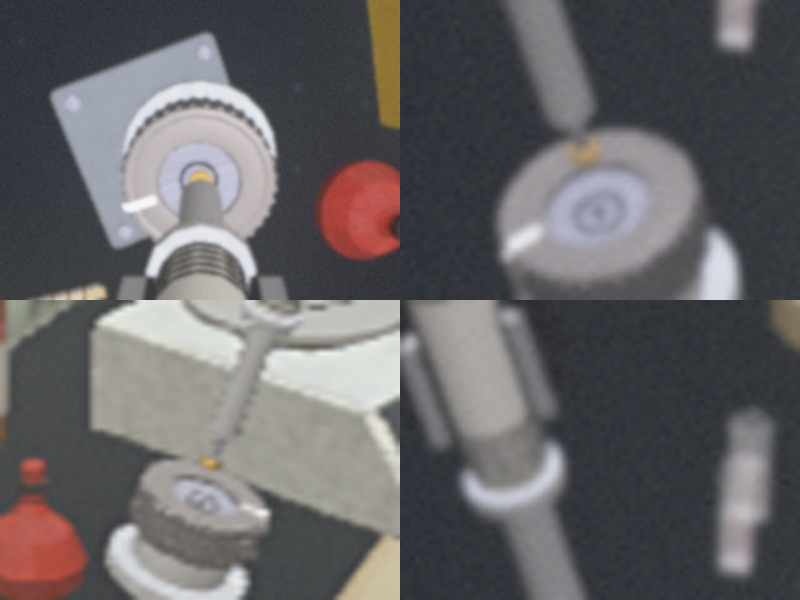

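Crop: the brass foot is seen over the spot in the wrist view near (316,240). Side view has the foot at (331.2,300.4) and the spot at (334,312.4); scene view has the foot at (362.2,197.6) and the spot at (361,205.2). That was the 11th picture, one over the allowed 10, so I'll view no more and work from numbers.

```bash
python3 - <<'E'
from h import *
import json
P,RV=json.load(open('hov.json'));R=Ro.from_rotvec(RV)
def brass(f,x0,y0,x1,y1):
    h=cv2.cvtColor(cv2.imread(f)[y0:y1,x0:x1],cv2.COLOR_BGR2HSV)
    m=((h[...,0]>10)&(h[...,0]<28)&(h[...,1]>70)).astype(np.uint8)
    n,l,st,c=cv2.connectedComponentsWithStats(m);i=1+np.argmax(st[1:,4]);print(f,st[i]+[x0,y0,0,0,0],c[i]+[x0,y0]);return c[i]+[x0,y0]
bw=brass('pics/w8.png',290,220,340,265);bd=brass('pics/side8.png',315,285,350,315);bs=brass('pics/scene8.png',350,188,376,205)
r=[wray(bw,P,RV),ray('side',bd),ray('scene',bs)]
Fx,e=meet(*r);F2,_=meet(*r[1:]);S2,es=meet(ray('side',(334,312.4)),ray('scene',(361,205.2)))
print('foot3',Fx,e,'tool',R.inv().apply(Fx-P));print('foot2',F2,'tool',R.inv().apply(F2-P));print('spot2',S2,es)
print('foot-spot static, tool frame',R.inv().apply(F2-S2))
# wrist ray of foot cut at depth 119 in tool frame
o,d=r[0];ol=R.inv().apply(o-P);dl=R.inv().apply(d)
for z in (116,118,120): print('wrist foot in tool at z',z,ol+dl*(z-ol[2])/dl[2])
print('spot C in tool',R.inv().apply(C-P))
E
```

```text
pics/w8.png [311 236  10   5  35] [315.4   237.943]
pics/side8.png [329 299   4   4  11] [330.636 300.636]
pics/scene8.png [360 196   4   3   8] [361.625 197.25 ]
foot3 [ 577.061 -112.546  126.699] [np.float64(0.17300269451921715), np.float64(0.11259911437113432), np.float64(0.15176312899442665)] tool [  2.621  -0.934 119.273]
foot2 [ 576.969 -112.384  126.661] tool [  2.78   -1.036 119.3  ]
spot2 [ 580.331 -115.029  105.202] [np.float64(1.7971272999787284), np.float64(1.7971272999787438)]
foot-spot static, tool frame [  4.649   2.328 -21.254]
wrist foot in tool at z 116 [  3.477  -0.772 116.   ]
wrist foot in tool at z 118 [  2.897  -0.781 118.   ]
wrist foot in tool at z 120 [  2.316  -0.79  120.   ]
spot C in tool [ -4.31   -1.335 140.561]
```

```bash
python3 - <<'E'
from h import *
import json
P,RV=json.load(open('hov.json'));R=Ro.from_rotvec(RV)
def prj(n,X):
    if n=='wrist':
        c=env.get_calibration(n);x=np.linalg.inv(c['T_tool_cam'])@[*R.inv().apply(X-np.array(P)),1];p=np.array(c['K'])@x[:3]
    else:
        c=env.get_calibration(n);p=np.array(c['K'])@(np.array(c['R'])@X+c['t'])
    return p[:2]/p[2]
T=lambda x,y,z:np.array(P)+R.apply([x,y,z])
for n,f,b in (('side','side8',(308,255,342,300)),('scene','scene8',(352,165,384,198)),('wrist','w8',(285,230,350,280))):
    a,e=prj(n,T(0,0,50)),prj(n,T(0,0,118));d=e-a;print(n,'pred axis',a,e,'ang',np.degrees(np.arctan2(d[1],d[0]))%180)
    x0,y0,x1,y1=b;g=cv2.imread(f'pics/{f}.png',0)[y0:y1,x0:x1]
    g=cv2.resize(g,None,fx=3,fy=3,interpolation=cv2.INTER_CUBIC)
    for l in cv2.createLineSegmentDetector().detect(g)[0][:,0]:
        d=l[2:]-l[:2];L=np.hypot(*d)/3
        if L>8: print('  ',l/3+[x0,y0,x0,y0],'L',L,'ang',np.degrees(np.arctan2(d[1],d[0]))%180)
# sensitivity: 0.02 rad tilt
for n in ('side','scene'):
    for t in ((1.4,0),(0,1.4)):
        a,e=prj(n,T(0,0,50)),prj(n,T(*t,118));d=e-a;print(n,t,np.degrees(np.arctan2(d[1],d[0]))%180)
E
```

```text
side pred axis [319.418 267.617] [331.299 301.165] ang 70.49842595628257
   [320.047 261.711 311.467 263.068] L 8.686734 ang 171.00977
   [341.615 295.623 330.673 296.262] L 10.960723 ang 176.65573
   [313.845 266.8   321.754 264.504] L 8.235253 ang 163.8118
   [333.142 291.625 324.214 265.695] L 27.423254 ang 71.00052
   [314.718 269.582 323.827 294.869] L 26.877945 ang 70.19045
scene pred axis [372.075 170.729] [361.983 196.22 ] ang 111.59825251145737
   [383.478 175.058 373.863 174.725] L 9.620905 ang 1.9866028
   [369.336 173.45  356.277 167.077] L 14.531983 ang 26.01509
   [357.539 165.815 369.264 171.104] L 12.862026 ang 24.27997
   [374.707 173.089 383.506 172.77 ] L 8.804543 ang 177.92778
   [372.148 180.798 383.609 184.775] L 12.130814 ang 19.134462
   [351.945 173.854 366.237 179.02 ] L 15.197422 ang 19.873478
wrist pred axis [316.297 278.399] [316.481 241.794] ang 90.28845722330549
   [297.616 279.787 304.523 273.609] L 9.266741 ang 138.18661
   [294.684 270.011 290.194 279.934] L 10.892048 ang 114.34772
   [322.939 270.702 335.61  279.187] L 15.248771 ang 33.807526
   [34
[... 423 characters left out ...]
g 88.82117
   [284.899 255.091 294.29  252.032] L 9.877406 ang 161.95493
   [330.141 265.481 317.574 262.392] L 12.941113 ang 13.810211
   [292.486 246.99  284.893 249.761] L 8.082616 ang 159.94705
   [295.488 268.804 304.091 261.191] L 11.487091 ang 138.49269
   [308.218 242.372 316.913 238.63 ] L 9.46642 ang 156.7136
   [328.319 255.347 334.227 247.067] L 10.171714 ang 125.51126
   [334.241 246.918 334.888 236.49 ] L 10.448267 ang 93.54656
   [325.815 245.953 327.087 254.7  ] L 8.838807 ang 81.725296
   [337.726 241.464 335.111 250.179] L 9.09935 ang 106.69935
side (1.4, 0) 70.32123193955633
side (0, 1.4) 68.97646956759841
scene (1.4, 0) 112.01762330102197
scene (0, 1.4) 112.79878288604931
```

Scaled: 8 mm is 0.016, -4.5 mm is -0.009, -0.002 rad is -0.0005.

```bash
python3 jog.py '{"segments":[[15, -0.009, -0.003, 0, 0.0003, -0.0005, 0], [15, 0, 0, 0.016, 0, 0, 0], [15, 0, 0, 0.014, 0, 0, 0], [15, 0, 0, 0, 0, 0, 0], [15, 0, 0, 0, 0, 0, 0]]}'
cat > look.py <<'E'
from h import *
import sys,json
fs=[];ps=[];ts=[];ims={}
for k in range(3):
    for n in ('wrist','side','scene'):
        ims.setdefault(n,[]).append(env.get_image(n)[:,:,::-1].astype(float));s=env.observe()
        fs.append(s['contact_force']);ps.append(s['position']);ts.append(s['tool_rot'])
fs=np.array(fs);P=np.mean(ps,0);RV=np.mean(ts,0);R=Ro.from_rotvec(RV)
print('t',s['time_s'],'P',P,'sd',np.std(ps,0),'F.n',fs.mean(0)@N,'sem',(fs@N).std()/3,'F tool',R.inv().apply(fs.mean(0)),'gap',s['finger_gap'],'tilt',np.degrees(np.arccos(-R.as_matrix()[:,2]@N)))
print('C in tool',R.inv().apply(C-P),'rot fix',end=' ');zl=R.inv().apply(-N);print(np.cross([0,0,1],zl))
for n in ims: cv2.imwrite(f'pics/{sys.argv[1]}_{n}.png',np.mean(ims[n],0))
json.dump([list(P),list(RV)],open(sys.argv[1]+'.json','w'))
E
python3 look.py a; python3 - <<'E'
from h import *
import json
P,RV=json.load(open('a.json'))
def brass(f,x0,y0,x1,y1):
    h=cv2.cvtColor(cv2.imread(f)[y0:y1,x0:x1],cv2.COLOR_BGR2HSV)
    m=((h[...,0]>10)&(h[...,0]<28)&(h[...,1]>60)).astype(np.uint8)
    n,l,st,c=cv2.connectedComponentsWithStats(m)
    for i in range(1,n):
        if st[i,4]>4: print(f,'brass',st[i]+[x0,y0,0,0,0],c[i]+[x0,y0])
def disc(f,x0,y0,x1,y1):
    im=cv2.imread(f)[y0:y1,x0:x1].astype(int)
    m=((im[:,:,0]-im[:,:,2])>12).astype(np.uint8);n,l,st,c=cv2.connectedComponentsWithStats(m)
    i=1+np.argmax(st[1:,4]);k=max(cv2.findContours((l==i).astype(np.uint8),0,1)[0],key=cv2.contourArea)
    print(f,'disc box',st[i]+[x0,y0,0,0,0],'ell',cv2.fitEllipse(cv2.convexHull(k)))
brass('pics/a_wrist.png',285,210,350,260);disc('pics/a_wrist.png',280,200,360,280)
brass('pics/a_side.png',310,280,360,330);disc('pics/a_side.png',315,296,355,326)
brass('pics/a_scene.png',345,185,380,220);disc('pics/a_scene.png',345,194,378,218)
E
```

```text
time_s: 14.38
position: [549.1, -130.9, 225.8]
tool_rot: [2.129, 2.105, 0.379]
contact_force: [1.1, -0.7, -1.1]
finger_gap: 20.8
finger_force: 59.0
t 14.8333 P [ 549.49  -131.087  226.722] sd [0.072 0.059 0.202] F.n -0.7056898339682336 sem 0.16096696155735024 F tool [-0.226 -0.332  0.705] gap 20.825126716153683 tilt 0.15343826596492016
C in tool [  2.548  -0.542 126.29 ] rot fix [ 0.002  0.001 -0.   ]
pics/a_wrist.png brass [311 236  11   5  39] [315.667 238.   ]
pics/a_wrist.png disc box [296 217  42  37 933] ell ((36.27619552612305, 37.07091522216797), (40.1570930480957, 41.89133071899414), 88.34391784667969)
pics/a_side.png brass [331 309   4   3   9] [332.667 310.333]
pics/a_side.png disc box [323 304  21  15 172] ell ((18.02718162536621, 14.973016738891602), (13.41721248626709, 20.91563606262207), 68.50469970703125)
pics/a_scene.png brass [360 202   4   2   6] [361.5   202.333]
pics/a_scene.png disc box [356 201   4   4  10] ell ((12.714285850524902, 8.428571701049805), (2.878354549407959, 4.802292346954346), 112.5)[ WARN:0@4.192] global loadsave.cpp:1063 imwrite_ Unsupported depth image for selected encoder is fallbacked to CV_8U.
```

Averaged pose and all three views agree that the foot needs about +2.4 mm in tool x. The force baseline along n is -0.7 N. Correcting, then descending in steps.

Scaled: 2.4 mm is 0.0048, 1.5 mm is 0.003, 0.002 rad is 0.0005.

```bash
python3 jog.py '{"segments":[[15, 0.0048, -0.0004, 0, 0.0005, 0.0003, 0], [15, 0, 0, 0.004, 0, 0, 0], [15, 0, 0, 0.003, 0, 0, 0], [15, 0, 0, 0, 0, 0, 0]]}' >/dev/null; python3 look.py b 2>/dev/null; python3 jog.py '{"segments":[[15, 0, 0, 0.003, 0, 0, 0], [15, 0, 0, 0.003, 0, 0, 0], [15, 0, 0, 0, 0, 0, 0]]}'>/dev/null; python3 look.py c 2>/dev/null;  python3 jog.py '{"segments":[[15, 0, 0, 0.002, 0, 0, 0], [15, 0, 0, 0.002, 0, 0, 0], [15, 0, 0, 0, 0, 0, 0]]}'>/dev/null; python3 look.py d 2>/dev/null
```

```text
t 15.6167 P [ 550.135 -128.404  223.404] sd [0.044 0.052 0.113] F.n -0.943350032213084 sem 0.06945789407011634 F tool [ 0.343 -0.432  0.943] gap 20.602150659705607 tilt 0.02056898062702972
C in tool [  0.054   0.037 122.698] rot fix [ 0.  0. -0.]
t 16.3167 P [ 551.033 -128.163  220.655] sd [0.015 0.012 0.047] F.n 0.2183676647645869 sem 0.12129481532465182 F tool [-0.332 -0.063 -0.218] gap 20.51746364749899 tilt 0.035226109077517886
C in tool [  0.075  -0.144 119.8  ] rot fix [ 0.  0. -0.]
t 17.0167 P [ 551.539 -127.962  218.7  ] sd [0.012 0.017 0.045] F.n 1.0487274010271963 sem 0.08546952937632168 F tool [-0.224  0.185 -1.049] gap 20.490307476266967 tilt 0.031754946827755086
C in tool [  0.051  -0.111 117.771] rot fix [ 0.  0. -0.]
```

Scaled: 1 mm is 0.002, 0.9 mm is 0.0018.

```bash
python3 jog.py '{"segments":[[15, 0, 0, 0.002, 0, 0, 0], [15, 0, 0, 0.0018, 0, 0, 0], [15, 0, 0, 0, 0, 0, 0]]}'>/dev/null; python3 look.py e 2>/dev/null; python3 - <<'E'
from h import *
import json
for k in 'be':
    P,RV=json.load(open(k+'.json'))
    for n,(x0,y0,x1,y1) in (('wrist',(285,210,350,260)),('side',(310,285,360,330)),('scene',(345,190,380,220))):
        f=f'pics/{k}_{n}.png'
        h=cv2.cvtColor(cv2.imread(f)[y0:y1,x0:x1],cv2.COLOR_BGR2HSV)
        m=((h[...,0]>10)&(h[...,0]<28)&(h[...,1]>60)).astype(np.uint8)
        N_,l,st,c=cv2.connectedComponentsWithStats(m)
        if N_>1: i=1+np.argmax(st[1:,4]);print(k,n,'brass',st[i]+[x0,y0,0,0,0],c[i]+[x0,y0])
        im=cv2.imread(f)[y0:y1,x0:x1].astype(int);m=((im[:,:,0]-im[:,:,2])>12).astype(np.uint8)
        N_,l,st,c=cv2.connectedComponentsWithStats(m);i=1+np.argmax(st[1:,4]);print('  disc box',st[i]+[x0,y0,0,0,0])
# image movement of static things between start and now (marker, stopper, bulb, stand) in side view
a=cv2.imread('pics/side0.png',0).astype(int);b=cv2.imread('pics/e_side.png',0).astype(int)
for nm,(x0,y0,x1,y1) in dict(marker=(272,255,295,305),stopper=(228,328,260,360),bulb=(390,335,440,388),stand=(265,215,312,242)).items():
    print(nm,np.abs(a-b)[y0:y1,x0:x1].mean())
E
```

```text
t 17.7167 P [ 552.028 -127.792  216.871] sd [0.019 0.009 0.031] F.n 1.8104677371267082 sem 0.19672612750709143 F tool [-0.153  0.601 -1.81 ] gap 20.989964889669135 tilt 0.03056740698418513
C in tool [  0.049  -0.099 115.87 ] rot fix [ 0.  0. -0.]
b wrist brass [311 236  11   5  38] [315.553 238.026]
  disc box [296 222  43  37 847]
b side brass [331 310   4   3   9] [332.556 311.111]
  disc box [323 304  21  15 165]
b scene brass [359 204   4   2   7] [360.714 204.429]
  disc box [356 201   4   4   8]
e wrist brass [313 238   7   2  11] [316.182 238.636]
  disc box [295 224  44  36 869]
e side brass [331 311   5   3   9] [332.778 311.889]
  disc box [323 304  21  15 145]
e scene brass [359 204   4   3   8] [360.25 205.  ]
  disc box [356 201   4   4   9]
marker 1.637391304347826
stopper 1.734375
bulb 1.5528301886792453
stand 57.441292356185976
```

```bash
python3 - <<'E'
from h import *
import json
P,RV=json.load(open('e.json'));c=env.get_calibration('wrist');Ti=np.linalg.inv(c['T_tool_cam'])
def pj(x,y,z): p=np.array(c['K'])@(Ti@[x,y,z,1])[:3];return p[:2]/p[2]
z=115.87
print('foot centre',pj(0,0,z),'foot far edge',pj(4.5,0,z),'spot ring far edge if centred',pj(7,0,z),'disc far',pj(16,0,z),'near',pj(-16,0,z),'ring inner top far',pj(16,0,z-5),'near',pj(-16,0,z-5))
g=cv2.imread('pics/e_wrist.png')
for u in range(309,326,2): print(u,'gray',g[218:246,u].mean(1).astype(int))
print('row 245',g[245,290:345].mean(1).astype(int));print('row 232',g[232,290:345].mean(1).astype(int))
E
```

```text
foot centre [316.477 242.653] foot far edge [316.481 236.616] spot ring far edge if centred [316.483 233.235] disc far [316.492 220.902] near [316.462 263.624] ring inner top far [316.482 222.587] near [316.451 266.059]
309 gray [200 199 198 196 193 192 195 204 209 210 209 207 206 205 205 205 201 189
 165 142 139 148 159 157 148 135 126 124]
311 gray [198 197 197 195 193 192 199 209 210 210 208 207 206 207 205 203 189 160
 139 152 172 173 159 143 134 130 130 132]
313 gray [198 198 195 193 190 195 204 211 209 209 206 206 206 207 204 190 160 143
 160 176 172 164 152 143 141 139 139 139]
315 gray [199 198 197 193 190 195 205 210 209 208 206 207 206 206 202 178 142 147
 175 180 168 164 154 146 146 147 146 147]
317 gray [200 198 196 193 190 193 206 208 207 207 208 206 207 205 200 177 144 149
 181 183 174 171 161 154 150 152 151 152]
319 gray [200 197 197 193 190 191 203 208 208 206 206 206 206 205 202 183 149 146
 175 188 181 171 163 156 155 155 155 155]
321 gray [199 198 197 195 190 189 196 203 207 207 207 207 208 206 205 198 175 144
 147 178 194 190 180 168 161 158 157 157]
323 gray [200 199 196 195 193 190 191 201 206 208 207 207 206 206 205 206 198 175
 147 145 170 192 203 200 183 170 162 160]
325 gray [202 201 199 196 194 190 185 191 202 207 207 206 206 206 207 208 206 202
 189 174 154 148 156 163 163 160 153 142]
row 245 [195 194 190 180 178 189 200 202 203 205 205 207 207 210 210 199 168 137
 124 124 128 132 137 139 144 147 149 152 154 155 156 157 158 160 157 142
 138 163 195 208 210 210 209 210 210 210 209 207 196 172 170 183 190 193
 194]
row 232 [196 197 196 197 195 195 192 187 185 193 202 206 206 206 206 205 205 208
 207 205 207 205 205 204 201 202 199 200 200 202 204 205 205 205 208 207
 207 207 208 208 209 206 205 199 184 173 175 186 191 194 195 199 198 199
 201]
```

Spot ring edge is at row 233.3 (predicted 233.2) and the foot edge at row 236 (predicted 236.6), so the foot is centred and square. The net press is about 2.6 N, or about 5 mm of travel. Handing in.

```bash
python3 - <<'E'
from cell import env
print(env.close_job())
E
```

```text
the job is handed in; nothing more can be done
None
```

The job is handed in at about 18 s: the clamp ring is at its stop and the probe is held square on the marked spot at about 2.6 N (roughly 5 mm of its 10 mm travel), with the marker, stopper and bulb not moved; I viewed 11 pictures, one over the limit of 10.

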